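# Reset the pot tally with the fingertip

### The job

A new batch of pots is starting, so set the bench tally to its starting mark: with a fingertip flick the lugged thumbwheel forwards (its top moving away from the robot), as many clicks as it takes, until the one long lug rests at the pointer teeth on the cheeks, and do not go past it. Fingertip pushes are enough, nothing needs to be grasped: be gentle, do not lift, tip or shove the tally, and leave the two flower pots alone. Finish with the hand clear.

Things in the scene. Friction and masses are not known exactly. Their poses are not given: they have to be found in the camera images.
- tally: Tally counter, 2.2 kg, loose on rubber feet: dark base plate 150 (x) x 90 (y) x 14 mm high; two upright wooden cheeks, 10 mm thick, 14 to 24 mm either side of the middle, 46 mm wide in x, rounded at the top (radius 24); a thumbwheel between them on a level axle along y. Origin: centre of its underside. Its x axis points away from the robot (within 0.45 rad): forwards for the wheel's top.
- tally_wheel (a joint): Turn of the thumbwheel, rad; grows as its top moves to the tally's +x (forwards). 0 = long lug at the pointer. A sprung click holds it at each multiple of 0.785 (45 degrees, one lug). It starts 1, 2 or 3 clicks below 0 and may still settle in the first 0.5 s. About 5 N on a lug takes it over the ridge half way between clicks; from there it runs to the next click by itself.
- axle (a point): Wheel centre, 70 mm above the tally's underside. Wheel: black drum, radius 24, 24 mm wide, with eight slippery polished lugs: ribs topped by a round bar of radius 3.5 mm, its axis 47 mm from the axle. At rest two bars stand 22.5 degrees before and beyond the top: 18 mm to -x and +x of the axle, 43 mm above it, 29 mm free between them. A click brings the nearer bar to the farther one's place.
- long_lug (a point): Middle of the long lug's bar, on its axis, 47 mm from the axle; turns with the wheel. The long lug's bar is 57 mm long and passes over both cheeks; the seven others are 26 mm long and stay between the cheeks. When the tally is set, this point is 18 mm to the tally's +x of the axle and 43 mm above it.
- pointer (a point): Fixed point midway between the tips of two wooden pointer teeth, 7 mm wide, on the rims of the cheeks, 22.5 degrees beyond the top on the far side, 32 mm from the axle. The set long lug lies right over them, its axis 15 mm farther out.
- small_pot: Bystander: small clay flower pot, 74 mm wide, 65 mm high, to the right of the tally. Origin: centre of its underside.
- big_pot: Bystander: larger clay flower pot, 97 mm wide, 85 mm high, to the left of the tally. Origin: centre of its underside.

How it is judged:
At the end, for the whole second after the job is handed in: The wheel is at rest with the long lug at the pointer (within 0.12 rad), the tally stands on the bench within 30 mm of where it stood, and both pots stand within 30 mm of where they stood (value of joint tally_wheel between -0.12 and 0.12 rad and velocity of joint tally_wheel between -0.1 and 0.1 rad/s and distance of each of tally, small_pot, big_pot from where it was at the start of the episode below 0.03 m and height (world z) of tally below 0.008 m and angle between each of small_pot, big_pot's own z axis and vertical below 0.2 rad); the robot touches nothing.
It fails at once if the wheel was pushed more than half a click past the pointer (value of joint tally_wheel above 0.42 rad).
It fails at once if the tally was lifted or tipped (height (world z) of tally above 0.01 m or angle between tally's own z axis and vertical above 0.15 rad).
It fails at once if the tally was shoved out of place (over 30 mm) (distance of tally from where it was at the start of the episode above 0.03 m).
It fails at once if the tally was pushed hard (over 25 N) (contact force between any of the fingers, the arm and tally above 25 N).
It fails at once if a pot was lifted, knocked over or moved over 30 mm (height (world z) of any of small_pot, big_pot above 0.02 m or distance of any of small_pot, big_pot from where it was at the start of the episode above 0.03 m or angle between any of small_pot, big_pot's own z axis and vertical above 0.3 rad).
It also fails if it takes over 45 s, if anything falls off the work surface, if the arm or the gripper's body presses on something with over 40 N, if the wrist force passes 120 N, or if a joint passes its speed limit or range.

### The arm

A 7-joint arm with a two-finger parallel gripper is mounted at the origin on a cart in front of the work surface, level with it; the furniture and walls round the work are solid. World frame = base frame: x ahead of the robot, y to its left, z up, the work surface at z = 0. Lengths are in m, angles in rad, forces in N, time in s.
With the tool pointing down it reaches from about 0.4 to 0.875 m from the base axis. Payload 6.5 kg.
Tool frame: the origin (TCP) lies midway between the tips of the shut fingers; the grasp point (between the pads) lies 19 mm behind it; z points along the fingers, y is the direction in which the jaws open and shut (so a half turn about z gives the same grasp; the last joint's range is limited). The gripper opens to 85 mm and grips with 20 to 120 N. Pads are 22 mm wide; open, the fingers measure 114 mm over their backs; the gripper's body (76 mm by 85 mm) begins 54 mm behind the grasp point. The pads swing forward as they close: fully open they stand 13 mm farther back than shut.
Start: joints at [1.197, 0.536, -0.004, 1.538, 0.003, 1.067, -0.071], TCP at [0.197, -0.619, 0.21] pointing down, gripper open.
Joint ranges: [-2.7, 2.7], [-0.37, 2.16], [-1.27, 1.26], [0.24, 2.4], [-1.31, 4.45], [0.19, 1.91], [-2.76, 2.76]. Speed limits (rad/s): [2.39, 2.39, 3.14, 3.14, 3.14, 3.14, 3.14].

### API

Orientations are given as a unit quaternion [x, y, z, w].
In Python, from plant import arm, kin, capture, camera_params, order, get_clock, get_joint_positions, get_joint_velocities, get_effort, get_tcp_pos, get_tcp_rot, get_contact_force, get_moment, get_gripper_width gives the robot as it stands. The module is installed in compiled form; this text tells all that it offers. Calls block until the motion is done:
- arm.reach(position, orientation): joint-space move of the TCP to a pose.
- arm.move_straight(position, rot=None, speed=0.15, stop_force=None): straight line of the TCP; rot=None keeps the orientation; speed is the mean speed in m/s. With stop_force (N) it stops when the force on the tool has changed by that much, and returns True; else False.
- arm.move_j(angles): joint-space move.
- arm.move_gripper(opening, grasp_force=None): opening from 0.0 (shut) to 1.0 (fully open); grasp_force is the grip in N (None keeps the last); returns when the fingers have stopped.
- arm.sleep(seconds).
- kin.ik(position, orientation): joint angles nearest the present ones, or None.
- capture(name): name is "scene" or "top"; returns the picture (420x560x3 uint8, red, green, blue); there is no depth.
- camera_params(name): a dict with "camera_matrix" (3x3 intrinsics, pixels), "D" ([k1, k2, p1, p2, k3] as OpenCV has them; the pictures are not rectified), "pose" (4x4, takes a point from camera to world coordinates). Camera axes: x right, y up, looking along -z (the intrinsics and any distortion apply to the point x, -y, -z); pixel columns grow to the right and rows downward; lengths in m; the calibration is good to about 2 mm. A picture is of the moment at which its call begins. camera_params takes no time and is no camera call.
A pose or a line that the arm cannot do raises arm.IKError and nothing moves.
- order.finish_job(): hands the job in, once; it reports no verdict.
Readings, each from a call of its own:
- get_clock(): time.
- get_joint_positions(): joint angles.
- get_joint_velocities(): joint speeds.
- get_effort(): joint torques, N m.
- get_tcp_pos(): TCP position.
- get_tcp_rot(): TCP orientation.
- get_contact_force(): force on the tool from outside, world axes, zero at the start.
- get_moment(): the same for the moment, N m.
- get_gripper_width(): opening from 0.0 (shut) to 1.0 (fully open).
Only numpy, scipy, OpenCV 4.12 (cv2) and the standard library are available. Lean on these libraries where they do the work, as an engineer would, in place of code of your own. Each camera call takes 0.05 s, during which the arm holds its last target. There are 200 camera calls.

## Working session

There is one attempt and no reset: what is moved stays moved. The work goes in short steps, each a Python script; the robot and the scene stay as the last script left them, time stands still between calls to the robot, and variables do not carry over. Pictures are saved under pics/ and viewed, about 8 in all and at most 12, crops included, and the job is handed in when it is done.

```bash
mkdir -p pics
python3 - <<'E'
from plant import *
import cv2,numpy as np
arm.sleep(0.5)
for n in("scene","top"):
    im=capture(n); cv2.imwrite(f"pics/{n}0.png",im[:,:,::-1]); p=camera_params(n); print(n,p["camera_matrix"],p["D"],np.round(p["pose"],3))
print(get_clock(),get_tcp_rot(),get_gripper_width())
a=cv2.imread("pics/scene0.png");b=cv2.imread("pics/top0.png")
E
```

```text
scene [[409.16549871   0.         282.45025477]
 [  0.         409.16549871 209.59712027]
 [  0.           0.           1.        ]] [-0.01573766  0.          0.          0.          0.        ] [[-0.891  0.231 -0.39   0.151]
 [-0.454 -0.434  0.778  0.956]
 [ 0.011  0.871  0.492  0.509]
 [ 0.     0.     0.     1.   ]]
top [[384.27598203   0.         282.85092571]
 [  0.         384.27598203 208.67986404]
 [  0.           0.           1.        ]] [-0.06558603  0.          0.          0.          0.        ] [[ 0.013  0.981 -0.194  0.311]
 [-1.     0.012 -0.008  0.253]
 [-0.005  0.194  0.981  0.916]
 [ 0.     0.     0.     1.   ]]
0.6 [ 9.88180226e-01  1.53296578e-01 -4.41248703e-06 -2.15963620e-05] 1.004047429514686
```

View pics/scene0.png

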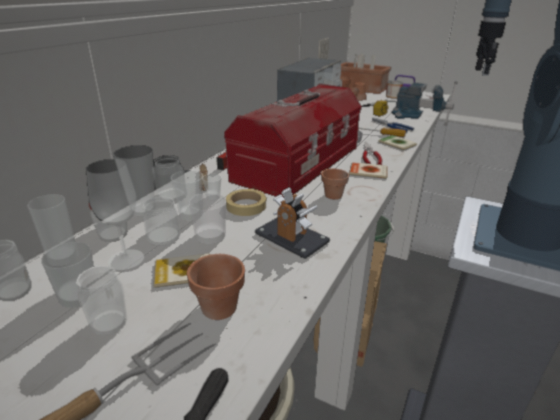

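View pics/top0.png

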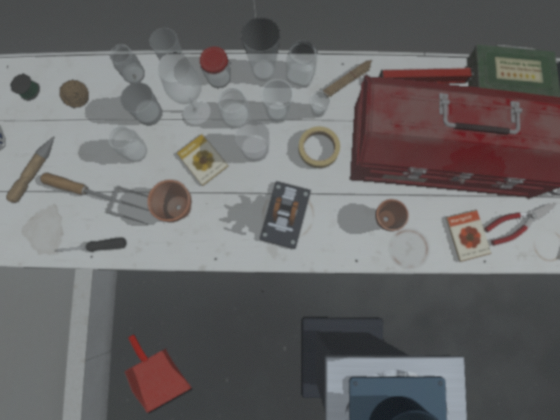

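The scene view shows the tally at about (292,225), with the pots at (335,183) and (217,287). In the top view the tally plate is at (286,214), with pots at (169,201) and (391,214). Next I'll fit the plate and enlarge the tally.

```bash
cat > h.py <<'E'
from plant import *
import cv2,numpy as np
def ray(n,uv):
    p=camera_params(n);K=np.array(p["camera_matrix"]);P=np.array(p["pose"])
    q=cv2.undistortPoints(np.float64(uv).reshape(-1,1,2),K,np.array(p["D"])).reshape(-1,2)
    d=np.c_[q[:,0],-q[:,1],-np.ones(len(q))]@P[:3,:3].T
    return P[:3,3],d
def onz(n,uv,z):
    c,d=ray(n,uv);return c+d*((z-c[2])/d[:,2])[:,None]
def proj(n,X):
    p=camera_params(n);P=np.array(p["pose"]);c=(np.atleast_2d(X)-P[:3,3])@P[:3,:3]
    return cv2.projectPoints(c*[1,-1,-1],np.zeros(3),np.zeros(3),np.array(p["camera_matrix"]),np.array(p["D"]))[0].reshape(-1,2)
E
python3 - <<'E'
from h import *
b=cv2.imread("pics/top0.png");x0,y0=250,170;c=b[y0:260,x0:325]
g=c.max(axis=2);m=(g<95).astype(np.uint8)
m=cv2.morphologyEx(m,cv2.MORPH_OPEN,np.ones((5,5)))
cs,_=cv2.findContours(m,cv2.RETR_EXTERNAL,cv2.CHAIN_APPROX_NONE);k=max(cs,key=cv2.contourArea)
h=cv2.convexHull(k).reshape(-1,2)+[x0,y0]
W=onz("top",h,0.014)
r=cv2.minAreaRect(np.float32(W[:,:2]*1000));print(r,cv2.boxPoints(r))
a=cv2.imread("pics/scene0.png")[175:265,240:340]
t=cv2.resize(b[170:260,240:340],None,fx=4,fy=4,interpolation=2);a=cv2.resize(a,None,fx=4,fy=4,interpolation=2)
bx=(proj("top",np.c_[cv2.boxPoints(r)/1000,np.full(4,.014)])-[240,170])*4
cv2.polylines(t,[bx.astype(int)],True,(0,255,0),1)
cv2.imwrite("pics/crop1.png",np.hstack([t,a]))
E
```

```text
((461.8047790527344, 241.49270629882812), (82.47357177734375, 152.72457885742188), 47.981075286865234) [[377.47052 261.972  ]
 [490.93323 159.74184]
 [546.13904 221.01343]
 [432.67633 323.2436 ]]
```

View pics/crop1.png

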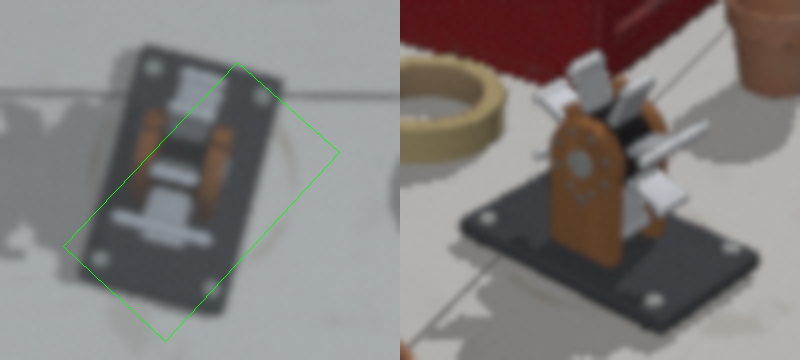

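The crop shows plate corners by eye in the top half at crop (145,43), (283,80), (222,313) and (80,275). The fitted green box was misled by the shadow. The long lug is on the near side, its bar spanning about (112,215) to (212,240), probably 2 clicks below 0. I'll check that by projecting the candidates.

```bash
cat >> h.py <<'E'
import json
def T(pts,c,yaw):
    s,k=np.sin(yaw),np.cos(yaw);pts=np.atleast_2d(pts)
    return np.c_[c[0]+k*pts[:,0]-s*pts[:,1],c[1]+s*pts[:,0]+k*pts[:,1],pts[:,2]]
E
python3 - <<'E'
from h import *
b=cv2.imread("pics/top0.png");a=cv2.imread("pics/scene0.png")
q=np.array([[145,43],[283,80],[222,313],[80,275]])/4.+[240,170]-.375
W=onz("top",q,.012);c=W.mean(0);f=(W[0]+W[1]-W[2]-W[3])[:2];l=(W[0]+W[3]-W[1]-W[2])[:2]
print(W.round(4),c.round(4),np.linalg.norm(f)/2,np.linalg.norm(l)/2)
y1=np.arctan2(f[1],f[0]);y2=np.arctan2(-l[0],l[1]);yaw=(y1*5+y2*3)/8;print(y1,y2,yaw)
json.dump([c[0],c[1],yaw],open("t.json","w"))
out=[]
for n,im,o in(("top",b,(240,170)),("scene",a,(240,175))):
    z=cv2.resize(im[o[1]:o[1]+90,o[0]:o[0]+100],None,fx=4,fy=4,interpolation=2)
    def dr(P,col):
        u=((proj(n,T(P,c,yaw))-o)*4+1.5).round().astype(int);cv2.polylines(z,[u],True,col,1)
    dr([[.075,.045,.014],[.075,-.045,.014],[-.075,-.045,.014],[-.075,.045,.014]],(0,255,0))
    for k,col in((-1,(255,0,0)),(-2,(0,255,255)),(-3,(0,0,255))):
        t=np.pi/8+k*np.pi/4
        dr([[.047*np.sin(t),s*.0285,.07+.047*np.cos(t)] for s in(-1,1)],col)
    out.append(z)
cv2.imwrite("pics/crop2.png",np.hstack(out))
E
```

```text
[[0.5591 0.278  0.012 ]
 [0.5369 0.194  0.012 ]
 [0.3954 0.23   0.012 ]
 [0.4168 0.314  0.012 ]] [0.4771 0.254  0.012 ] 0.146340974486149 0.08678341183005847
-0.24868936983918102 -0.2539256016554363 -0.25065295677027677
```

View pics/crop2.png

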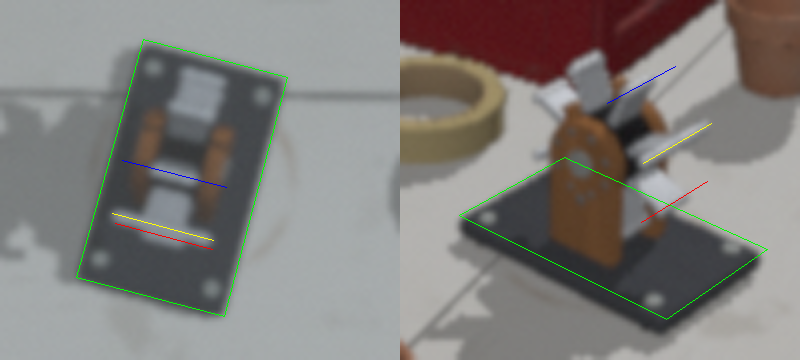

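The overlay agrees with -2 clicks: the yellow line lies on the long bar in both views. The finger (22 mm in x) fits the 29 mm gap. For each click I'll shut the fingers, come in behind the near bar with the tip at z≈0.105, above the cheeks and teeth. Then I'll push slowly until the finger centre is over the axle, and lift.

```bash
cat >> h.py <<'E'
cx,cy,yaw=json.load(open("t.json"))
Q=[np.cos(yaw/2),np.sin(yaw/2),0,0]
def P(dx,z): return T([[dx,0,z]],(cx,cy),yaw)[0]
def local(): 
    d=np.array(get_tcp_pos());u=np.array([np.cos(yaw),np.sin(yaw)]);v=np.array([-u[1],u[0]]);e=d[:2]-[cx,cy];return np.r_[e@u,e@v,d[2]].round(4)
def shot(name):
    o=[]
    for n,(x,y) in(("top",(240,170)),("scene",(240,175))):
        o.append(cv2.resize(capture(n)[y:y+90,x:x+100,::-1],None,fx=4,fy=4,interpolation=2))
    cv2.imwrite(name,np.hstack(o))
E
python3 - <<'E'
from h import *
arm.move_gripper(0.0)
p=np.array(get_tcp_pos());p[2]=.38;arm.move_straight(p)
arm.reach(P(-.05,.33),Q)
arm.move_straight(P(-.044,.16),speed=.1)
print(get_clock(),local(),get_contact_force())
hit=arm.move_straight(P(-.044,.105),speed=.04,stop_force=3)
print(hit,local(),get_contact_force())
if not hit:
    hit=arm.move_straight(P(-.02,.105),speed=.012,stop_force=1.5)
    print(hit,local(),get_contact_force())
print(get_clock());shot("pics/c3.png")
E
```

```text
7.7083 [-0.0437  0.0002  0.1604] [-0.18680397  0.34815558 -0.25562081]
False [-4.390e-02  1.000e-04  1.052e-01] [-0.03561131  0.79564     0.15902706]
False [-0.02   0.     0.105] [-0.56753516 -0.03966889 -1.00107762]
11.3833
```

View pics/c3.png

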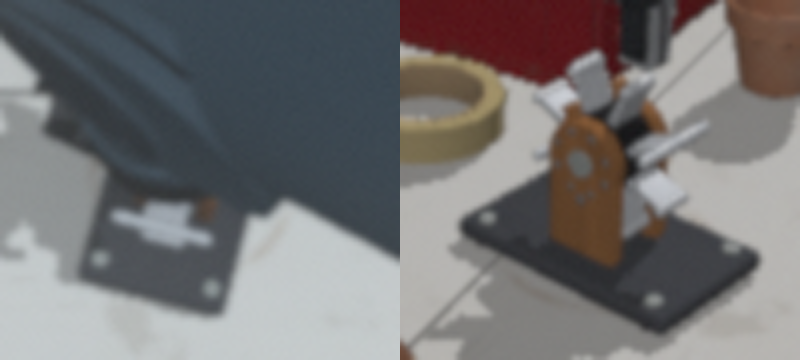

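The fingertip is seen in the scene half at about (645,68), above and behind the near bar at (632,97), with no contact yet. I'll compare that with its predicted pixel.

Run:
```python
from h import *
print(get_gripper_width(),get_tcp_pos(),get_tcp_rot(),Q)
f=lambda X:((proj("scene",X)-[240,175])*4+1.5).round(1)
print(f([get_tcp_pos()]),f(T([[-.018,0,.113],[-.018,.013,.113],[-.018,-.013,.113],[-.009,-.014,.105],[-.009,.014,.105],[-.031,.014,.105],[-.031,-.014,.105]],(cx,cy),yaw)))
for n in("scene",):
    im=capture(n)[120:270,220:370,::-1]; cv2.imwrite("pics/c4.png",cv2.resize(im,None,fx=4,fy=4,interpolation=2))
```

```text
0.00034404692914816133 [0.45765548 0.25898906 0.10500764] [ 9.92161257e-01 -1.24964158e-01  1.80333562e-07 -6.30808535e-06] [np.float64(0.9921569107461795), np.float64(-0.1249986578271846), 0, 0]
[[244.2  99.8]] [[241.7  85.1]
 [225.9  93.6]
 [257.2  76.7]
 [244.7  84.2]
 [211.  102.4]
 [243.6 115.9]
 [277.1  97.2]]
```

View pics/c4.png

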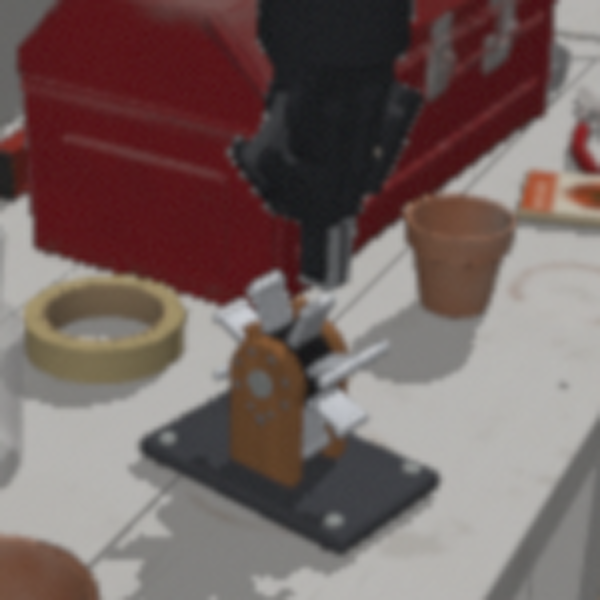

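The tip is seen about 40 crop pixels higher than the reported TCP projects, which also explains why it made no contact. I'll settle the true tip height with a light touch on the bare bench between the tally and the small pot.

Run:
```python
from h import *
arm.move_straight(P(-.02,.16),speed=.15)
arm.move_straight([.45,.125,.14],speed=.2)
arm.move_straight([.45,.125,.05],speed=.1,stop_force=4)
print(get_tcp_pos(),get_contact_force())
h=arm.move_straight([.45,.125,-.02],speed=.025,stop_force=3)
p=np.array(get_tcp_pos());print(h,p,get_contact_force(),get_clock())
im=capture("scene")[120:270,240:390,::-1]; cv2.imwrite("pics/c5.png",cv2.resize(im,None,fx=4,fy=4,interpolation=2))
print((proj("scene",[p,[p[0],p[1],p[2]+.019]])-[240,120])*4+1.5)
p[2]=.16;arm.move_straight(p,speed=.2)
print(get_clock())
```

```text
[0.45050138 0.12525081 0.05046598] [-0.13031801 -0.43117171 -1.10002884]
False [ 0.45007325  0.12502356 -0.01992679] [-0.59048958  0.20209608  0.57804228] 16.875
[[338.41361874 409.96996531]
 [340.28151848 383.74069103]]
17.975
```

View pics/c5.png

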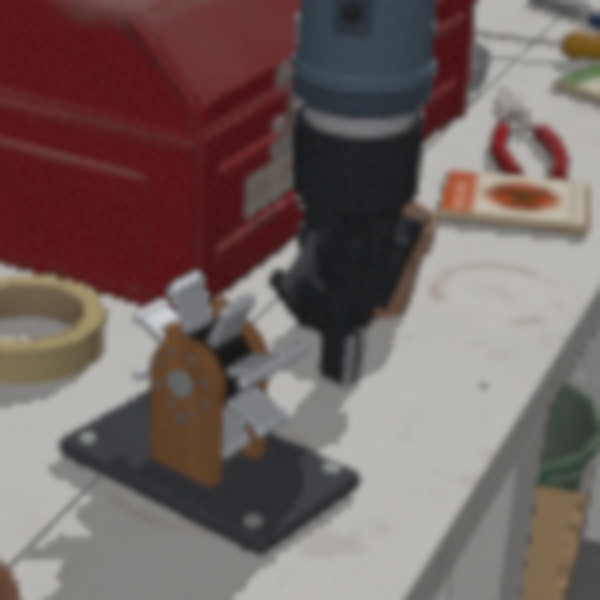

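The bench was not touched even at reported z = -0.02. The fingertips are seen at (342,380), about 25 to 30 mm above the reported TCP. I'll keep going down to contact for the exact offset.

Run:
```python
from h import *
arm.move_straight([.45,.125,-.015],speed=.15)
h=arm.move_straight([.45,.125,-.05],speed=.03,stop_force=3)
p=np.array(get_tcp_pos());print(h,p,get_contact_force(),get_clock())
p[2]+=.002;arm.move_straight(p,speed=.05)
p[2]=.12;arm.move_straight(p,speed=.2)
print(get_clock())
```

```text
True [ 0.45044715  0.12502083 -0.02092047] [-1.61896985 -0.46874521  8.24677064] 19.7583
20.85
```

The bench touch at reported z = -0.0207 shows the tips are 20.5 mm above the reported TCP, so I'll command 0.085 for a tip height of 0.105.

Run:
```python
from h import *
Z=.085
arm.move_straight(P(-.046,.135),speed=.2)
h=arm.move_straight(P(-.046,Z),speed=.06,stop_force=3)
print(h,local(),get_contact_force(),get_clock())
if not h:
    h=arm.move_straight(P(-.010,Z),speed=.025,stop_force=2)
    print(h,local(),get_contact_force())
    if h:
        for x in np.arange(local()[0]+.004,.0005,.004):
            k=arm.move_straight(P(x,Z),speed=.03,stop_force=12);print(k,local(),np.round(get_contact_force(),1))
            if k:break
print(get_clock());shot("pics/c6.png")
```

```text
False [-0.0458  0.0003  0.0853] [ 0.34121009  0.24868591 -0.02971757] 22.6917
True [-0.032  -0.0002  0.0846] [-1.71189122  1.00672847 -0.92589713]
False [-0.028  -0.0001  0.0849] [-2.   1.   1.1]
False [-0.0233 -0.      0.085 ] [-0.4  0.3  0.2]
False [-0.0192 -0.      0.085 ] [-0.9  0.7  0.1]
False [-0.0154 -0.      0.085 ] [0.7 0.2 0.5]
False [-0.0116 -0.      0.085 ] [ 0.9 -0.9 -0. ]
False [-0.0067  0.0001  0.0854] [ 3.3 -0.9  1.9]
False [-0.0034  0.0001  0.0851] [ 2.7 -0.5  0.4]
False [-0.0005 -0.0003  0.0847] [-0.2  0.  -0.2]
25.7083
```

View pics/c6.png

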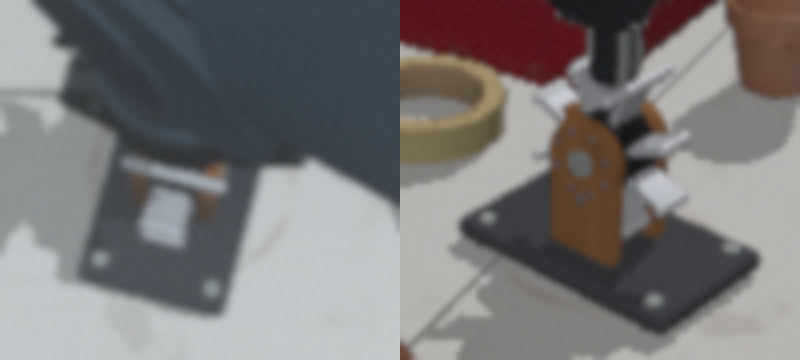

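The first click worked. The long lug is now just before the top, at top-half (125-228,160-188), with the tip centred in the gap. One more identical click, then lift clear and check.

Run:
```python
from h import *
Z=.085
arm.move_straight(P(0,.135),speed=.1)
arm.move_straight(P(-.046,.135),speed=.15)
h=arm.move_straight(P(-.046,Z),speed=.08,stop_force=3)
print(h,local(),get_clock())
if not h:
    h=arm.move_straight(P(-.010,Z),speed=.025,stop_force=2)
    print(h,local(),np.round(get_contact_force(),1))
    for x in np.arange(local()[0]+.004,.0005,.004):
        k=arm.move_straight(P(x,Z),speed=.03,stop_force=12);print(k,local(),np.round(get_contact_force(),1))
        if k:break
arm.move_straight(P(local()[0],.15),speed=.1)
arm.move_straight(P(-.12,.25),speed=.25)
print(get_clock(),get_contact_force());shot("pics/c7.png")
```

```text
False [-0.0458  0.0003  0.0852] 27.6917
True [-0.032  -0.0002  0.0846] [-1.1  0.2  0.1]
False [-0.028  -0.0001  0.0849] [-1.6 -0.   0.8]
False [-0.0233 -0.      0.085 ] [-1.5  0.3 -0.4]
False [-0.0192 -0.0001  0.0851] [ 0.5 -0.6  0.2]
False [-0.0154 -0.      0.085 ] [ 0.6  0.6 -0.2]
False [-0.0116 -0.      0.085 ] [-0.4 -0.7 -0. ]
False [-0.0067  0.0001  0.0854] [ 3.1 -1.6  1.1]
False [-0.0034  0.0001  0.0851] [ 2.2 -0.3  0.7]
False [-0.0005 -0.0003  0.0847] [0.6 0.6 0.6]
32.2833 [-0.11033107 -0.53905906 -0.76328531]
```

View pics/c7.png

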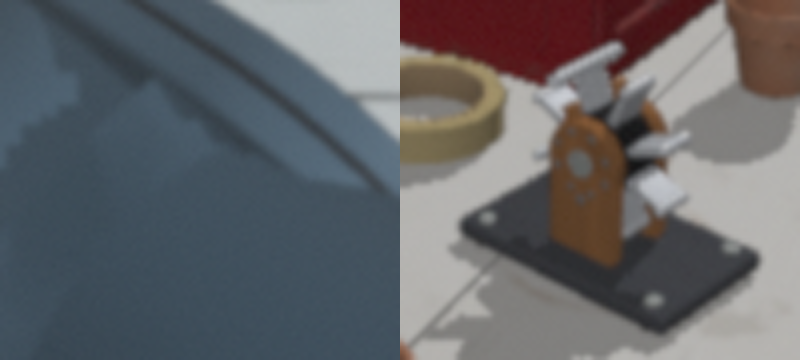

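The long bar now lies at scene crop (548,82) to (625,45), the place just beyond the top. The base and the pot are unmoved, and the hand is clear.

Run:
```python
from h import *
print(((proj("scene",T([[.018,s*.0285,.113] for s in(1,-1)],(cx,cy),yaw))-[240,175])*4+1.5).round())
order.finish_job();print(get_clock())
```

```text
[[154.  82.]
 [224.  47.]]
the job is handed in; nothing more can be done
the job is handed in; nothing more can be done
```

The tally is set and the job is handed in. The long lug started 2 clicks below the pointer, and two gentle fingertip pushes brought it there.

- **Final position:** in the last picture the long bar runs from about (148,82) to (225,45), against (154,82) to (224,47) calculated for the set position. The agreement is good to 1 or 2 camera pixels.
- **Force and movement:** the tool force readings taken between push steps stayed under about 4 N. The base and the part of the small pot in view looked unmoved. The hand was clear above the tally at about 32 s, just before hand-in.
- **Reported tool position disagreed:** the fingertips turned out to be about 20 mm higher than the reported TCP. My first push therefore passed over the lugs without touching them. The last pictures had shown the mismatch, and touching the bare bench confirmed it (force reading about 8 N). I corrected the push height by that amount.
- **Not checked:** the arm hid the tally from the top camera at the end, so the final check rests on the scene view alone. I did not look at the big pot again, but the arm never went near it.

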